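Find the full tin and box it in

ROBOT

A 6-joint arm with a two-finger parallel gripper is mounted at the origin on the work surface. World frame = base frame: x ahead of the robot, y to its left, z up, the work surface at z = 0. Lengths are in m, angles in degrees, forces in N, time in s.
With the tool pointing down it reaches from about 0.35 to 0.975 m from the base axis. Payload 7.1 kg.
Tool frame: the origin (TCP) lies at the very end of the fingers, on their centre line; the grasp point (between the pads) lies 19 mm behind it; z points along the fingers, y is the line along which they close (so a half turn about z gives the same grasp; the last joint's range is limited). The gripper opens to 88 mm and grips with 3 to 60 N. Pads are 20 mm wide; open, the fingers measure 115 mm over their backs; the gripper's body (75 mm by 178 mm) begins 61 mm behind the grasp point.
Start: joints at [65.718, 24.242, 93.386, -0, 62.372, -1.089], TCP at [0.246, 0.574, 0.223] pointing down, gripper open.
Joint ranges: [-172.04, 172.04], [-51.8, 120.97], [4.93, 147.93], [-75.15, 255.16], [6.16, 154.13], [-145.62, 145.62]. Speed limits (degrees/s): [136.94, 136.94, 172.46, 180, 180, 180].

INTERFACE

Orientations are given as a 3x3 rotation matrix whose columns are the frame's x, y, z axes.
In Python, from bench import env, vision gives the robot as it stands.
- The arm moves only by the tool jog_arm, never from a script. Its argument "steps" is a list of rows, each a list of 6 numbers: the shift along the tool's x, y, z in m, then the turn, a rotation vector about the tool's x, y, z in rad. In form: [[dx, dy, dz, ax, ay, az], ...]. A call has 1 to 8 rows; each row shifts and turns the commanded pose from where the row before left it, along the tool's axes as they then stand; what a row does not reach is not made up. A row lasts 1/12 s, in which the tool goes at most 41.7 mm and 7.16 degrees, less where a joint would pass 70% of its speed; a pose out of reach is approached as far as the arm can. A call with a gripper value outside its range is refused whole. "fingers" is the opening, from 0 (shut) to 1 (fully open), set as the call begins (left out, the last holds). The fingers move at their own pace and stop on an object; the grip force is fixed at half the most. Time passes only in rows, so rows that do not move let the fingers close. It gives the time, the measured TCP pose, the force, the opening and the grip force at its end, in the units of the state.
- env.get_state(): the state, without advancing time (a new reading comes with each control period).
- vision.grab_frame(name): name is "side" or "top" or "wrist"; returns a dict with "color" (480x640x3 uint8, red, green, blue), "vertical_fov" (degrees; the focal length in pixels is half the picture's height over the tangent of half this angle, whatever the lens; pixels are square), "cx", "cy" (the principal point, pixels), "T" (4x4, takes a point from camera to world coordinates). Camera axes: x right, y down, z forward; pixel columns grow to the right and rows downward; lengths in m; the calibration is good to about 2 mm. A picture is of the moment at which its call begins. There is no depth.
- env.close_job(): hands the job in; it is judged then, once.
Trained networks look in the newest picture that a camera, given by its name, has taken for a name from the list of things; names that differ only in an ending like _2 or _b are one class to them, and where a whole thing is asked for, a point or a joint stands for the part that bears it (a point fixed in the world has none). Each returns a list of dicts, best first, with "score" (0 to 1); they miss things now and then, are a little off and sometimes report something else, mostly with a low value. They report only what shows in the picture. A call takes as long as a camera call. They do not tell look-alikes from the thing itself.
- vision.search_frame(camera, query): "point" ([column, row] in pixels, amid what is visible of it).
The state is a dict: "t": time; "joint_pos": joint angles; "joint_vel": joint speeds; "effort": joint torques, N m; "tcp_pos": TCP position; "ee_rot": TCP orientation; "contact_force": force on the tool from outside, world axes, zero at the start; "moment": the same for the moment, N m; "gripper_width": finger opening in m; "finger_force": force on a finger pad.
Only numpy, scipy, OpenCV 4.12 (cv2) and the standard library are available. Lean on these libraries where they do the work, as an engineer would, in place of code of your own. Each camera call takes 0.05 s, during which the arm holds its last target. There are 200 camera calls.

TASK

One of the three look-alike white tins is full and the other two are empty: push them a little to feel which is the heavy one. Slide the full tin, standing, in through the open front of the plywood caddy, about midway between its hinges, until it comes up against the back wall, and raise both side wings fully upright so that it is boxed in. Leave the empty tins standing close to where they are, and do not disturb the other kitchen things.

Things in the scene. Friction and masses are not known exactly. Their poses are not given: they have to be found in the camera images.
- tin_1: white enamelled tin with a closed pale steel lid, upright cylinder 72 mm in diameter and 85 mm tall overall (white up to 70 mm, lid above); origin at the centre of its underside. One of the three tins is full (about 0.7 to 0.95 kg), the other two empty (about 0.1 to 0.16 kg); they look the same, and neither name nor place tells which
- tin_2: as tin_1
- tin_3: as tin_1
- caddy: fixed plywood folding caddy: floor flush with the shelf (no step), fixed back wall 110 mm wide, 5 mm thick, 70 mm high, two hinged side wings, open front. Origin mid-floor at shelf level; +x from open front to back wall, +y to the left wing. Back wall's inner face at x = +45 mm, front edge at x = -45 mm; 95 mm free between upright wings
- wing_left (a joint): angle of the caddy's left wing (looking in from the front): 0 = flat outwards, 1.57 = upright, at its stop. Starts partly raised; stiff hinge, stays where left. Hinge line along the caddy's x at y = +50 mm, 6 mm above the shelf; the wing is a panel 88 mm long (x from -44 to +44 mm), 60 mm from hinge to free edge, 5 mm thick
- wing_right (a joint): angle of the caddy's right wing (looking in from the front): 0 = flat outwards, 1.57 = upright, at its stop. Starts partly raised; stiff hinge, stays where left. Hinge line along the caddy's x at y = -50 mm, 6 mm above the shelf; the wing is a panel 88 mm long (x from -44 to +44 mm), 60 mm from hinge to free edge, 5 mm thick
- wing_left_edge (a point): middle of the free edge of the caddy's left wing
- wing_right_edge (a point): middle of the free edge of the caddy's right wing
- bowls: bystander: stack of three plastic bowls, 144 mm across, 74 mm tall, origin under its centre
- ladle: bystander: steel ladle lying down, bowl 82 mm across and 32 mm tall, origin under the bowl, handle 260 mm long towards its -x
- spatula: bystander: silicone spatula lying along its x, 275 mm long, 52 mm wide, 12 mm tall, origin under its middle
- jam_jar: bystander: glass jam jar with a steel twist lid, 66 mm across, 100 mm tall, origin under its centre
- clothes_peg: bystander: orange clothes peg lying along its x, 75 mm long, 13 mm tall, origin under its middle
- mug: bystander: mug 80 mm across, 85 mm tall, handle towards its +y, origin under its centre
Things that resemble listed ones, but are neither listed nor needed, are in the scene too. Leave any orange or purple look-alike of the tin_3 alone.

How it is judged (in metres and radians):
At the end, for the whole second after the job is handed in: The full tin stands upright and still on the caddy's floor, within 7 mm of the back wall and within 20 mm of the caddy's mid-line; both wings are upright (over 1.48 rad); both empty tins stand upright and still within 100 mm of where they began (x of tin_2 in the frame of caddy above 0.002 m and y of tin_2 in the frame of caddy between -0.02 and 0.02 m and height (world z) of tin_2 below 0.006 m and angle between tin_2's own z axis and vertical below 0.08 rad and linear speed of each of tin_2, tin_1, tin_3 below 0.01 m/s and value of joint each of wing_left, wing_right above 1.48 rad and distance of each of tin_1, tin_3 from where it was at the start of the episode below 0.1 m and angle between each of tin_1, tin_3's own z axis and vertical below 0.1 rad); the robot touches nothing.
It fails at once if a tin is tipped by more than 0.4 rad (angle between any of tin_1, tin_2, tin_3's own z axis and vertical above 0.4 rad).
It fails at once if one of the other kitchen things is moved by more than 40 mm (distance of any of bowls, ladle, spatula, jam_jar, clothes_peg, mug from where it was at the start of the episode above 0.04 m).
It also fails if it takes over 72 s, if anything falls off the work surface, if the arm or the gripper's body presses on something with over 40 N, if the wrist force passes 120 N, or if a joint passes its speed limit or range.

## Working session

There is one attempt and no reset: what is moved stays moved. The work goes in short steps, Python scripts to look and compute and a tool call to move; the robot and the scene stay as the last step left them, time stands still between calls to the robot, and variables do not carry over. Pictures are saved under pics/ and viewed, at most 10 in all, crops included, and the job is handed in when it is done.

Besides the shell and the picture viewer there is one more tool, called as name([rows], argument=value, ...), one row to a line, values as JSON. jog_arm: Moves the arm, as the interface text tells. Its arguments: {"type":"object","properties":{"steps":{"type":"array","items":{"type":"array","items":{"type":"number"}}},"fingers":{"type":"number"}},"required":["steps"]}

```bash
mkdir -p pics; ls; cat > h.py <<'E'
import numpy as np, cv2
from bench import env, vision
def cam(n):
    f=vision.grab_frame(n); return f
def F(f): return 240/np.tan(np.radians(f["vertical_fov"])/2)
def ray(f,p,z):
    T=np.array(f["T"]);k=F(f)
    d=T[:3,:3]@np.array([(p[0]-f["cx"])/k,(p[1]-f["cy"])/k,1]);o=T[:3,3]
    return (o+d*(z-o[2])/d[2])
def proj(f,P):
    T=np.array(f["T"]);q=T[:3,:3].T@(np.array(P)-T[:3,3]);k=F(f)
    return q[:2]/q[2]*k+[f["cx"],f["cy"]]
def save(f,name): cv2.imwrite("pics/"+name,f["color"][:,:,::-1])
E
python3 - <<'E'
from h import *
for n in("top","side"):
    f=cam(n);save(f,n+"0.png");print(n,f["vertical_fov"],f["cx"],f["cy"],np.round(f["T"],3).tolist())
    for q,z in(("tin_1",.04),("caddy",.0),("wing_left",.03),("wing_left_edge",.04),("wing_right_edge",.04),("bowls",.04),("ladle",.01),("spatula",.01),("jam_jar",.05),("clothes_peg",.01),("mug",.04)):
        for r in vision.search_frame(n,q):
            if r["score"]>.2:print(q,round(r["score"],2),np.round(r["point"]),ray(f,r["point"],z).round(3))
E
```

```text
pics
top 45.76942585831767 318.18673676935833 238.91362218862307 [[0.017, -0.992, 0.126, 0.388], [-1.0, -0.013, 0.027, -0.092], [-0.025, -0.127, -0.992, 1.112], [0.0, 0.0, 0.0, 1.0]]
tin_1 0.96 [385. 166.] [ 0.668 -0.188  0.04 ]
tin_1 0.93 [425. 366.] [ 0.292 -0.263  0.04 ]
tin_1 0.92 [393. 231.] [ 0.542 -0.204  0.04 ]
tin_1 0.78 [382. 288.] [ 0.433 -0.183  0.04 ]
tin_1 0.78 [310. 276.] [ 0.454 -0.048  0.04 ]
tin_1 0.66 [368. 354.] [ 0.311 -0.158  0.04 ]
caddy 0.88 [166. 248.] [0.506 0.239 0.   ]
wing_left 0.98 [162. 283.] [0.436 0.236 0.03 ]
wing_left_edge 0.86 [160. 284.] [0.434 0.235 0.04 ]
wing_right_edge 0.59 [178. 216.] [0.564 0.208 0.04 ]
bowls 0.98 [294. 100.] [ 0.799 -0.011  0.04 ]
ladle 0.63 [482. 158.] [ 0.695 -0.382  0.01 ]
spatula 0.65 [515. 200.] [ 0.609 -0.446  0.01 ]
jam_jar 0.97 [181. 115.] [0.763 0.209 0.05 ]
clothes_peg 0.74 [228. 130.] [0.746 0.124 0.01 ]
mug 0.93 [497. 326.] [ 0.367 -0.395  0.04 ]
side 42.39182123177903 310.51712161244706 244.02984137968997 [[0.811, -0.291, 0.509, -0.176], [-0.586, -0.421, 0.693, -1.07], [0.013, -0.859, -0.512, 0.77], [0.0, 0.0, 
[... 193 characters left out ...]

tin_1 0.73 [338. 266.] [ 0.543 -0.191  0.04 ]
tin_1 0.68 [234. 286.] [ 0.321 -0.13   0.04 ]
caddy 0.66 [231. 202.] [0.542 0.276 0.   ]
caddy 0.4 [257. 200.] [0.605 0.246 0.   ]
wing_left_edge 0.57 [204. 208.] [0.431 0.217 0.04 ]
wing_right_edge 0.63 [251. 200.] [0.552 0.187 0.04 ]
wing_right_edge 0.52 [200. 210.] [0.417 0.211 0.04 ]
bowls 0.62 [372. 206.] [ 0.793 -0.014  0.04 ]
ladle 0.86 [441. 293.] [ 0.689 -0.364  0.01 ]
ladle 0.38 [320. 202.] [0.732 0.125 0.01 ]
spatula 0.61 [438. 334.] [ 0.581 -0.458  0.01 ]
spatula 0.49 [444. 295.] [ 0.688 -0.372  0.01 ]
jam_jar 0.94 [309. 178.] [0.747 0.198 0.05 ]
jam_jar 0.48 [324. 200.] [0.698 0.066 0.05 ]
mug 0.72 [333. 347.] [ 0.369 -0.4    0.04 ]
```

View pics/top0.png

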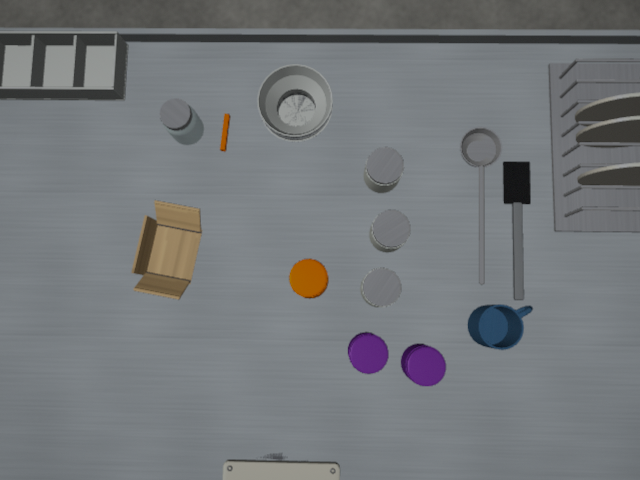

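View pics/side0.png

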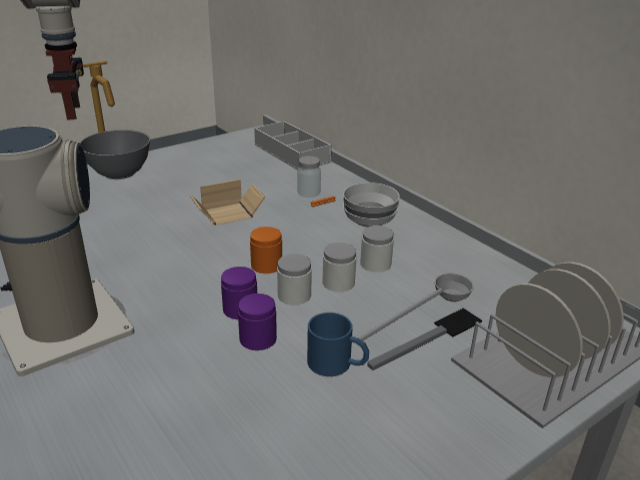

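The top view shows three white tins at pixels (385,166), (393,231) and (382,288). The orange and purple look-alikes are near (310,276), (368,354) and (425,366). The caddy is at about (168,250), with its back wall on the left and its open front facing the tins (world -y). The side view agrees.

```bash
python3 - <<'E'
from h import *
f=cam("top");c=f["color"]
g=cv2.cvtColor(c,cv2.COLOR_RGB2GRAY)
for p in((385,166),(393,231),(382,288),(310,276)):
    x0,y0=p[0]-40,p[1]-40
    r=cv2.HoughCircles(cv2.resize(g[y0:y0+80,x0:x0+80],None,fx=4,fy=4,interpolation=2),cv2.HOUGH_GRADIENT,1,60,param1=80,param2=15,minRadius=60,maxRadius=90)
    for q in (r[0][:2] if r is not None else []):
        px=[(q[0]-1.5)/4+x0,(q[1]-1.5)/4+y0];print(p,np.round(px,1),q[2]/4,ray(f,px,.085).round(4))
a=c[190:310,110:230]
cv2.imwrite("pics/cad.png",cv2.resize(a,None,fx=5,fy=5,interpolation=2)[:,:,::-1])
s=env.get_state();print(s["tcp_pos"],np.round(s["ee_rot"],3).tolist(),s["contact_force"])
E
```

```text
(385, 166) [384.2 166. ] 19.575 [ 0.6561 -0.1835  0.085 ]
(393, 231) [386.5 234.8] 17.125 [ 0.5282 -0.1878  0.085 ]
(310, 276) [309.2 278.8] 19.0 [ 0.4462 -0.0489  0.085 ]
[0.24609349 0.57450882 0.22267597] [[-0.919, 0.394, -0.0], [0.394, 0.919, 0.0], [0.0, 0.0, -1.0]] [0.14298999 0.28597312 0.23679084]
```

View pics/cad.png

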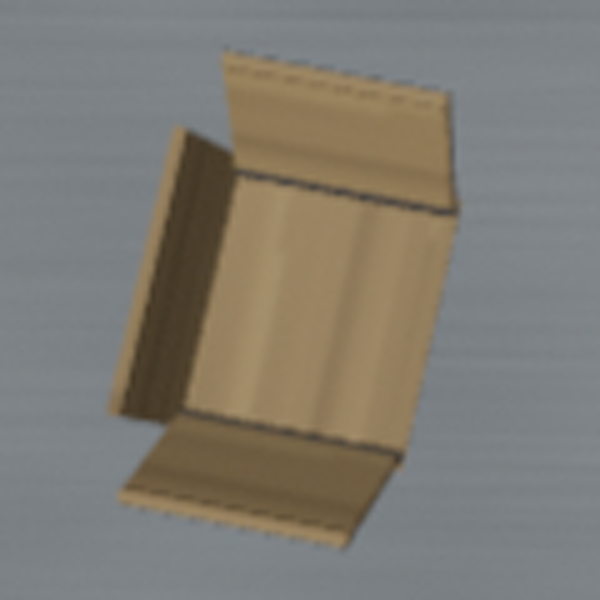

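The crop shows floor hinge corners at crop pixels (235,172), (457,212), (402,458) and (180,412). The wing free edges run (225,52)-(450,93) on the right and (122,495)-(348,545) on the left. The back wall top runs from (180,127) to (112,413).

```bash
python3 - <<'E'
from h import *
from scipy.optimize import least_squares
f=cam("top");g=cv2.cvtColor(f["color"],cv2.COLOR_RGB2GRAY)
P=lambda u:np.array([110+(u[0]-2)/5,190+(u[1]-2)/5])
obs=[((235,172),'h',44,-50),((457,212),'h',-44,-50),((402,458),'h',-44,50),((180,412),'h',44,50),((225,52),'w',44,-1),((450,93),'w',-44,-1),((122,495),'w',44,1),((348,545),'w',-44,1),((180,127),'b',50,-55),((112,413),'b',50,55)]
def res(v):
    x,y,a,tl,tr=v;R=np.array([[np.cos(a),-np.sin(a)],[np.sin(a),np.cos(a)]]);o=[]
    for u,k,X,Y in obs:
        z=.006
        if k=='b':z=.07
        X/=1000;Y2=Y/1000
        if k=='w':
            t=tl if Y>0 else tr;Y2=Y*(.05+.06*np.cos(t));z=.006+.06*np.sin(t)
        xy=R@[X,Y2]+[x,y];o.append(proj(f,[*xy,z])-P(u))
    return np.ravel(o)
r=least_squares(res,[.5,.22,1.4,.7,.7]);print(r.x.round(4),np.degrees(r.x[2:]),np.abs(r.fun).max())
print(np.round(r.fun,1))
# tins: rim points via score of gradient along circle
G=cv2.GaussianBlur(g,(0,0),1).astype(float);gx=cv2.Sobel(G,6,1,0);gy=cv2.Sobel(G,6,0,1)
th=np.linspace(0,6.283,72)
for p in((384.5,166),(391,230),(381,287),(309.2,278.8)):
    best=max((np.mean(np.abs(cv2.remap(gx,(a+rr*np.cos(th)).astype('f4')[None],(b+rr*np.sin(th)).astype('f4')[None],1)*np.cos(th)+cv2.remap(gy,(a+rr*np.cos(th)).astype('f4')[None],(b+rr*np.sin(th)).astype('f4')[None],1)*np.sin(th))),a,b,rr)
      for a in np.arange(p[0]-6,p[0]+6,.5) for b in np.arange(p[1]-6,p[1]+6,.5) for rr in np.arange(17.5,20.5,.5))
    print(np.round(best,1),ray(f,best[1:3],.085).round(4))
E
```

```text
[0.499  0.2224 1.3957 0.9593 0.8741] [79.9679954  54.965068   50.08238843] 1.146978145567033
[ 1.1 -0.7 -0.1 -0.5 -0.1  0.1  0.7  0.8  0.3 -0.   0.1  0.2 -0.4  0.5
  0.  -0.5 -0.8 -0.2 -0.7  0.3]
[ 39.4 381.5 171.5  20. ] [ 0.6457 -0.1785  0.085 ]
[ 43.5 387.  233.5  18.5] [ 0.5305 -0.1887  0.085 ]
[ 28.6 382.5 286.5  19. ] [ 0.4343 -0.1808  0.085 ]
[ 84.4 308.7 278.3  20. ] [ 0.447  -0.0479  0.085 ]
```

jog_arm([
  [0, 0, 0, 0, 0, -0.101],
  [0, 0, 0, 0, 0, -0.101],
  [0, 0, 0, 0, 0, -0.101],
  [0, 0, 0, 0, 0, -0.101],
  [-0.0094, -0.0377, 0, 0, 0, 0],
  [-0.0094, -0.0377, 0, 0, 0, 0],
  [-0.0094, -0.0377, 0, 0, 0, 0],
  [-0.0094, -0.0377, 0, 0, 0, 0],
], fingers=1)

```text
t: 1.97
tcp_pos: [0.2835, 0.4222, 0.2226]
ee_rot: [[-1.0, -0.0, 0.0], [-0.0, 1.0, -0.0], [-0.0, -0.0, -1.0]]
contact_force: [1.3, -0.2, -0.1]
gripper_width: 0.0877
finger_force: 0.0
```

jog_arm([
  [-0.0094, -0.0377, 0, 0, 0, 0],
  [-0.0094, -0.0377, 0, 0, 0, 0],
  [-0.0094, -0.0377, 0, 0, 0, 0],
  [-0.0094, -0.0377, 0, 0, 0, 0],
  [-0.0094, -0.0377, 0, 0, 0, 0],
  [-0.0094, -0.0377, 0, 0, 0, 0],
  [-0.0094, -0.0377, 0, 0, 0, 0],
  [-0.0094, -0.0377, 0, 0, 0, 0],
])

```text
t: 2.63
tcp_pos: [0.3587, 0.1203, 0.2231]
ee_rot: [[-1.0, 0.0, 0.001], [0.0, 1.0, 0.0], [-0.001, 0.0, -1.0]]
contact_force: [1.8, -0.6, -0.5]
gripper_width: 0.0879
finger_force: 0.0
```

jog_arm([
  [-0.0094, -0.0377, 0, 0, 0, 0],
  [-0.0094, -0.0377, 0, 0, 0, 0],
  [-0.0094, -0.0377, 0, 0, 0, 0],
  [-0.0094, -0.0377, 0, 0, 0, 0],
  [-0.0094, -0.0377, 0, 0, 0, 0],
  [-0.0094, -0.0377, 0, 0, 0, 0],
  [-0.0094, -0.0377, 0, 0, 0, 0],
  [-0.0094, -0.0377, 0, 0, 0, 0],
])

```text
t: 3.3
tcp_pos: [0.4336, -0.1819, 0.2229]
ee_rot: [[-1.0, 0.001, 0.001], [0.001, 1.0, -0.0], [-0.001, -0.0, -1.0]]
contact_force: [1.5, 0.0, -0.1]
gripper_width: 0.0877
finger_force: 0.0
```

```bash
python3 - <<'E'
from h import *
f=cam("wrist");save(f,"w1.png")
s=env.get_state();print(s["tcp_pos"],np.round(s["ee_rot"],3).tolist(),s["contact_force"],np.round(s["joint_pos"],1))
print(np.round(f["T"],3).tolist(),f["vertical_fov"])
for r in vision.search_frame("wrist","tin_1"): print(r["score"],np.round(r["point"]),ray(f,r["point"],.085).round(4),ray(f,r["point"],.05).round(4))
E
```

```text
[ 0.43633271 -0.18737684  0.22354353] [[-1.0, 0.003, 0.004], [0.002, 1.0, -0.004], [-0.004, -0.004, -1.0]] [ 3.41795298 -3.723428    1.13251871] [-2.460e+01  1.130e+01  1.120e+02 -1.000e-01  5.630e+01 -1.144e+02]
[[0.002, 0.962, 0.272, 0.36], [1.0, -0.001, -0.001, -0.183], [-0.001, 0.272, -0.962, 0.384], [0.0, 0.0, 0.0, 1.0]] 67.35859370058205
0.9 [345.  77.] [ 0.315  -0.1633  0.085 ] [ 0.3097 -0.161   0.05  ]
0.86 [324. 219.] [ 0.4262 -0.1788  0.085 ] [ 0.4339 -0.1783  0.05  ]
0.82 [307. 319.] [ 0.5202 -0.1942  0.085 ] [ 0.539  -0.1955  0.05  ]
0.78 [459. 234.] [ 0.4395 -0.0635  0.085 ] [ 0.4488 -0.0495  0.05  ]
0.75 [316. 417.] [ 0.6288 -0.1869  0.085 ] [ 0.6602 -0.1873  0.05  ]
0.68 [225.  54.] [ 0.2993 -0.254   0.085 ] [ 0.2922 -0.2623  0.05  ]
```

View pics/w1.png

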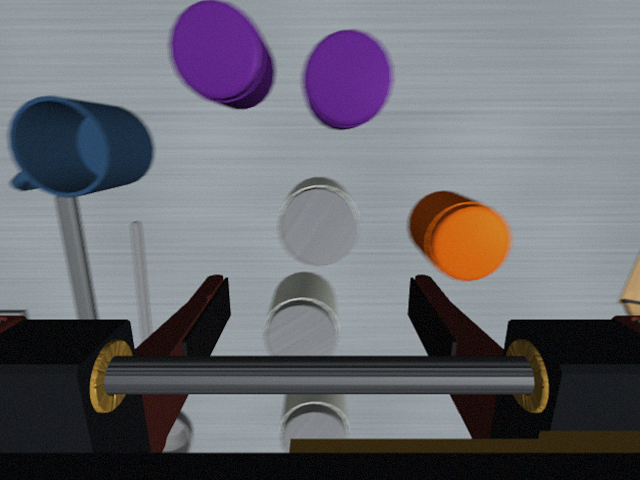

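The wrist view shows the nearest white lid centred at about (319,225) and the next at about (303,333). That puts tin A at (0.432,-0.182) and tin B at (0.534,-0.197). I'll grip and lift tin A slightly to feel its weight.

jog_arm([
  [0.002, -0.002, 0.028, 0, 0, 0],
  [0, 0, 0.028, 0, 0, 0],
  [0, 0, 0.028, 0, 0, 0],
  [0, 0, 0.028, 0, 0, 0],
  [0, 0, 0.028, 0, 0, 0],
  [0, 0, 0.028, 0, 0, 0],
  [0, 0, 0.022, 0, 0, 0],
  [0, 0, 0, 0, 0, 0],
])

```text
t: 4.07
tcp_pos: [0.4289, -0.1799, 0.0295]
ee_rot: [[-1.0, 0.0, -0.006], [0.0, 1.0, 0.003], [0.006, 0.003, -1.0]]
contact_force: [-1.2, 0.6, -0.1]
gripper_width: 0.0878
finger_force: 0.0
```

jog_arm([
  [0, 0, 0, 0, 0, 0],
  [0, 0, 0, 0, 0, 0],
  [0, 0, 0, 0, 0, 0],
  [0, 0, 0, 0, 0, 0],
  [0, 0, 0, 0, 0, 0],
  [0, 0, 0, 0, 0, 0],
], fingers=0)

```text
t: 4.57
tcp_pos: [0.4325, -0.182, 0.0341]
ee_rot: [[-1.0, 0.001, 0.003], [0.001, 1.0, -0.001], [-0.003, -0.001, -1.0]]
contact_force: [1.0, 3.0, 8.8]
gripper_width: 0.0708
finger_force: 30.0
```

jog_arm([
  [0, 0, -0.004, 0, 0, 0],
  [0, 0, -0.004, 0, 0, 0],
  [0, 0, 0, 0, 0, 0],
  [0, 0, 0, 0, 0, 0],
  [0, 0, 0, 0, 0, 0],
  [0, 0, 0, 0, 0, 0],
])

```text
t: 5.07
tcp_pos: [0.4314, -0.1816, 0.0406]
ee_rot: [[-1.0, 0.001, -0.0], [0.001, 1.0, 0.0], [0.0, 0.0, -1.0]]
contact_force: [-0.1, 0.2, -1.0]
gripper_width: 0.0707
finger_force: 30.0
```

Only about 1 N when lifted, so tin A is empty. I'll put it back and try tin B.

jog_arm([
  [0, 0, 0.004, 0, 0, 0],
  [0, 0, 0.004, 0, 0, 0],
  [0, 0, 0, 0, 0, 0],
  [0, 0, 0, 0, 0, 0],
])

```text
t: 5.4
tcp_pos: [0.4319, -0.1817, 0.0327]
ee_rot: [[-1.0, 0.001, 0.001], [0.001, 1.0, -0.0], [-0.001, -0.0, -1.0]]
contact_force: [-1.1, 1.8, 6.4]
gripper_width: 0.0706
finger_force: 30.0
```

jog_arm([
  [0, 0, 0, 0, 0, 0],
  [0, 0, 0, 0, 0, 0],
  [0, 0, 0, 0, 0, 0],
  [0, 0, 0, 0, 0, 0],
  [0, 0, -0.02, 0, 0, 0],
  [0, 0, -0.035, 0, 0, 0],
  [0, 0, -0.035, 0, 0, 0],
  [0, 0, 0, 0, 0, 0],
], fingers=1)

```text
t: 6.07
tcp_pos: [0.4346, -0.1831, 0.1275]
ee_rot: [[-1.0, 0.001, 0.008], [0.001, 1.0, -0.003], [-0.008, -0.003, -1.0]]
contact_force: [1.2, -0.6, 0.3]
gripper_width: 0.0878
finger_force: 0.0
```

jog_arm([
  [-0.02, -0.003, 0, 0, 0, 0],
  [-0.032, -0.005, 0, 0, 0, 0],
  [-0.03, -0.004, 0, 0, 0, 0],
  [-0.02, -0.003, 0, 0, 0, 0],
  [0, 0, 0, 0, 0, 0],
  [0, 0, 0, 0, 0, 0],
])

```text
t: 6.57
tcp_pos: [0.5334, -0.1965, 0.1217]
ee_rot: [[-1.0, 0.0, -0.001], [0.0, 1.0, 0.0], [0.001, 0.0, -1.0]]
contact_force: [-0.4, 0.5, -0.3]
gripper_width: 0.088
finger_force: 0.0
```

```bash
python3 - <<'E'
from h import *
f=cam("wrist");save(f,"w2.png")
print(env.get_state()["tcp_pos"])
for r in vision.search_frame("wrist","tin_1"): print(r["score"],np.round(r["point"]),ray(f,r["point"],.085).round(4),ray(f,r["point"],.05).round(4))
f=cam("top")
for r in vision.search_frame("top","tin_1"): print(r["score"],np.round(r["point"]),ray(f,r["point"],.06).round(4))
E
```

```text
[ 0.5322404  -0.19629093  0.12160763]
0.97 [566. 116.] [ 0.4491 -0.0693  0.085 ] [ 0.4471 -0.0465  0.05  ]
0.9 [333. 406.] [ 0.629  -0.1886  0.085 ] [ 0.6589 -0.187   0.05  ]
0.77 [349.  80.] [ 0.4316 -0.1825  0.085 ] [ 0.4266 -0.1798  0.05  ]
0.68 [318. 268.] [ 0.533  -0.1984  0.085 ] [ 0.5459 -0.1984  0.05  ]
0.95 [310. 277.] [ 0.4504 -0.0483  0.06  ]
```

View pics/w2.png

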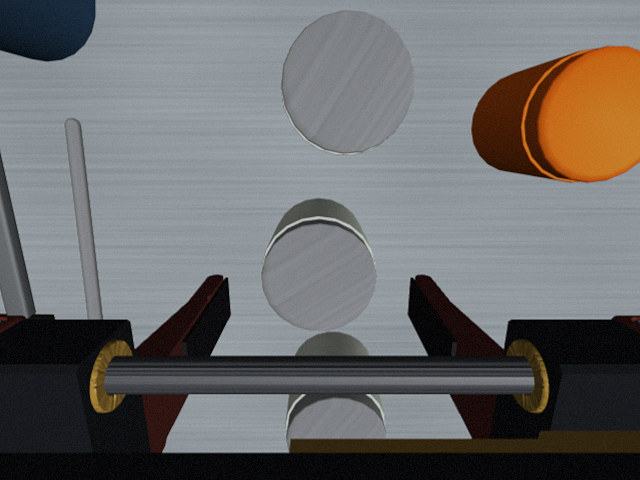

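Tin A stands unchanged with its lid at about (347,82). Tin B's lid is centred at about (319,275), which gives (0.537,-0.198).

jog_arm([
  [-0.003, -0.001, 0.02, 0, 0, 0],
  [0, 0, 0.028, 0, 0, 0],
  [0, 0, 0.025, 0, 0, 0],
  [0, 0, 0.014, 0, 0, 0],
  [0, 0, 0, 0, 0, 0],
  [0, 0, 0, 0, 0, 0],
])

```text
t: 7.27
tcp_pos: [0.5354, -0.1975, 0.0353]
ee_rot: [[-1.0, 0.001, -0.002], [0.001, 1.0, 0.001], [0.002, 0.001, -1.0]]
contact_force: [-0.0, -0.3, 1.4]
gripper_width: 0.0883
finger_force: 0.0
```

jog_arm([
  [0, 0, 0, 0, 0, 0],
  [0, 0, 0, 0, 0, 0],
  [0, 0, 0, 0, 0, 0],
  [0, 0, 0, 0, 0, 0],
  [0, 0, 0, 0, 0, 0],
  [0, 0, 0, 0, 0, 0],
], fingers=0)

```text
t: 7.77
tcp_pos: [0.5372, -0.198, 0.037]
ee_rot: [[-1.0, 0.001, 0.002], [0.001, 1.0, -0.001], [-0.002, -0.001, -1.0]]
contact_force: [-1.8, 0.6, 7.0]
gripper_width: 0.0706
finger_force: 30.0
```

jog_arm([
  [0, 0, -0.004, 0, 0, 0],
  [0, 0, -0.004, 0, 0, 0],
  [0, 0, 0, 0, 0, 0],
  [0, 0, 0, 0, 0, 0],
  [0, 0, 0, 0, 0, 0],
  [0, 0, 0, 0, 0, 0],
])

```text
t: 8.27
tcp_pos: [0.5363, -0.1977, 0.0435]
ee_rot: [[-1.0, 0.001, -0.0], [0.001, 1.0, 0.0], [0.0, 0.0, -1.0]]
contact_force: [-0.3, 0.4, -1.9]
gripper_width: 0.0704
finger_force: 30.0
```

About 2 N, so tin B is empty too. Tin C should be the full one.

jog_arm([
  [0, 0, 0.004, 0, 0, 0],
  [0, 0, 0.004, 0, 0, 0],
  [0, 0, 0, 0, 0, 0],
  [0, 0, 0, 0, 0, 0],
])

```text
t: 8.6
tcp_pos: [0.537, -0.1978, 0.036]
ee_rot: [[-1.0, 0.001, 0.001], [0.001, 1.0, -0.0], [-0.001, -0.0, -1.0]]
contact_force: [-1.0, 1.0, 6.2]
gripper_width: 0.0701
finger_force: 30.0
```

jog_arm([
  [0, 0, 0, 0, 0, 0],
  [0, 0, 0, 0, 0, 0],
  [0, 0, 0, 0, 0, 0],
  [0, 0, 0, 0, 0, 0],
  [0, 0, -0.02, 0, 0, 0],
  [0, 0, -0.035, 0, 0, 0],
  [0, 0, -0.03, 0, 0, 0],
  [0, 0, 0, 0, 0, 0],
], fingers=1)

```text
t: 9.27
tcp_pos: [0.5397, -0.199, 0.1258]
ee_rot: [[-1.0, 0.001, 0.008], [0.001, 1.0, -0.003], [-0.008, -0.003, -1.0]]
contact_force: [1.6, -0.3, 0.6]
gripper_width: 0.0877
finger_force: 0.0
```

jog_arm([
  [-0.02, 0.002, 0, 0, 0, 0],
  [-0.036, 0.004, 0, 0, 0, 0],
  [-0.036, 0.003, 0, 0, 0, 0],
  [-0.029, 0.003, 0, 0, 0, 0],
  [0, 0, 0, 0, 0, 0],
  [0, 0, 0, 0, 0, 0],
])

```text
t: 9.77
tcp_pos: [0.6579, -0.1854, 0.1195]
ee_rot: [[-1.0, -0.0, -0.001], [-0.0, 1.0, 0.0], [0.001, 0.0, -1.0]]
contact_force: [-0.1, 0.3, -0.6]
gripper_width: 0.0878
finger_force: 0.0
```

```bash
python3 - <<'E'
from h import *
f=cam("wrist");save(f,"w3.png")
print(env.get_state()["tcp_pos"])
for r in vision.search_frame("wrist","tin_1"): print(r["score"],np.round(r["point"]),ray(f,r["point"],.085).round(4),ray(f,r["point"],.05).round(4))
print(ray(f,(319,275),.085))
E
```

```text
[ 0.65651828 -0.18546976  0.11940208]
0.88 [318. 259.] [ 0.6511 -0.1875  0.085 ] [ 0.663  -0.1876  0.05  ]
0.85 [296.  57.] [ 0.5459 -0.198   0.085 ] [ 0.539 -0.2    0.05 ]
[ 0.66075989 -0.1867943   0.085     ]
```

View pics/w3.png

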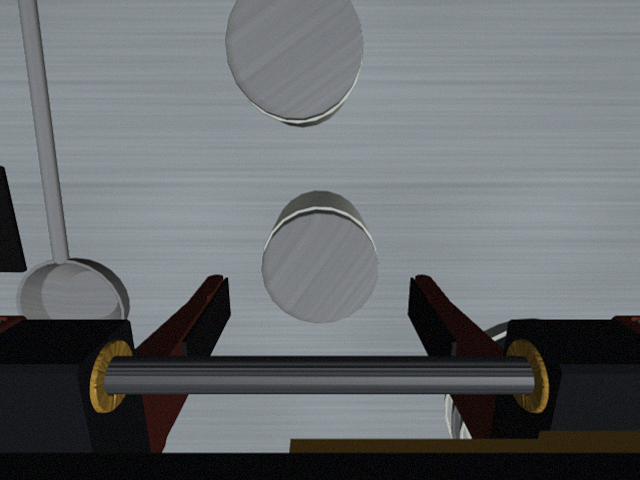

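Tin C's lid is centred at about (320,267), which gives (0.656,-0.186). The gripper is already centred over it.

jog_arm([
  [0.001, -0.001, 0.02, 0, 0, 0],
  [0, 0, 0.028, 0, 0, 0],
  [0, 0, 0.025, 0, 0, 0],
  [0, 0, 0.014, 0, 0, 0],
  [0, 0, 0, 0, 0, 0],
  [0, 0, 0, 0, 0, 0],
])

```text
t: 10.37
tcp_pos: [0.6554, -0.1869, 0.0333]
ee_rot: [[-1.0, 0.001, -0.002], [0.001, 1.0, 0.001], [0.002, 0.001, -1.0]]
contact_force: [-0.4, -0.4, 0.7]
gripper_width: 0.0873
finger_force: 0.0
```

jog_arm([
  [0, 0, 0, 0, 0, 0],
  [0, 0, 0, 0, 0, 0],
  [0, 0, 0, 0, 0, 0],
  [0, 0, 0, 0, 0, 0],
  [0, 0, 0, 0, 0, 0],
  [0, 0, 0, 0, 0, 0],
], fingers=0)

```text
t: 10.87
tcp_pos: [0.6574, -0.1864, 0.0354]
ee_rot: [[-1.0, 0.001, 0.002], [0.001, 1.0, 0.0], [-0.002, 0.0, -1.0]]
contact_force: [-0.4, 4.2, 6.9]
gripper_width: 0.0706
finger_force: 30.0
```

jog_arm([
  [0, 0, -0.004, 0, 0, 0],
  [0, 0, -0.004, 0, 0, 0],
  [0, 0, 0, 0, 0, 0],
  [0, 0, 0, 0, 0, 0],
  [0, 0, 0, 0, 0, 0],
  [0, 0, 0, 0, 0, 0],
])

```text
t: 11.37
tcp_pos: [0.656, -0.1868, 0.0411]
ee_rot: [[-1.0, 0.001, -0.001], [0.001, 1.0, 0.0], [0.001, 0.0, -1.0]]
contact_force: [-0.9, -0.7, -8.4]
gripper_width: 0.0701
finger_force: 30.0
```

About 8.4 N, so tin C is the full one. I'll lift it, turn to align with the caddy, and carry it to the open front.

jog_arm([
  [0, 0, -0.01, 0, 0, 0],
  [0, 0, -0.02, 0, 0, 0.06],
  [0, 0, -0.02, 0, 0, 0.12],
  [0, 0, -0.01, 0, 0, 0.12],
  [0, 0, 0, 0, 0, 0.12],
  [0, 0, 0, 0, 0, 0.12],
  [0, 0, 0, 0, 0, 0.12],
  [0, 0, 0, 0, 0, 0.12],
])

```text
t: 12.03
tcp_pos: [0.6565, -0.1869, 0.1025]
ee_rot: [[-0.706, 0.708, 0.0], [0.708, 0.706, -0.0], [-0.0, 0.0, -1.0]]
contact_force: [-0.1, -0.6, -8.3]
gripper_width: 0.0705
finger_force: 30.0
```

jog_arm([
  [0, 0, 0, 0, 0, 0.12],
  [0, 0, 0, 0, 0, 0.12],
  [0, 0, 0, 0, 0, 0.12],
  [0, 0, 0, 0, 0, 0.12],
  [0, 0, 0, 0, 0, 0.12],
  [0, 0, 0, 0, 0, 0.12],
  [0, 0, 0, 0, 0, 0.12],
  [0, 0, 0, 0, 0, 0.125],
])

```text
t: 12.7
tcp_pos: [0.6564, -0.1869, 0.1023]
ee_rot: [[0.18, 0.984, 0.0], [0.984, -0.18, -0.0], [-0.0, 0.0, -1.0]]
contact_force: [-0.2, 0.6, -9.0]
gripper_width: 0.0709
finger_force: 30.0
```

jog_arm([
  [0, 0, 0, 0, 0, 0],
  [0.015, -0.012, 0, 0, 0, 0],
  [0.028, -0.023, 0, 0, 0, 0],
  [0.03, -0.025, 0, 0, 0, 0],
  [0.03, -0.025, 0, 0, 0, 0],
  [0.03, -0.025, 0, 0, 0, 0],
  [0.03, -0.025, 0, 0, 0, 0],
  [0.03, -0.025, 0, 0, 0, 0],
])

```text
t: 13.37
tcp_pos: [0.5318, 0.0323, 0.1025]
ee_rot: [[0.17, 0.985, 0.001], [0.985, -0.17, 0.0], [0.0, 0.001, -1.0]]
contact_force: [0.7, 1.4, -8.5]
gripper_width: 0.071
finger_force: 30.0
```

jog_arm([
  [0.03, -0.025, 0, 0, 0, 0],
  [0.027, -0.02, 0, 0, 0, 0],
  [0.018, -0.014, 0, 0, 0, 0],
  [0.008, -0.007, 0, 0, 0, 0],
  [0, 0, 0, 0, 0, 0],
  [0, 0, 0, 0, 0, 0],
  [0, 0, 0, 0, 0, 0],
])

```text
t: 13.95
tcp_pos: [0.4831, 0.1237, 0.1021]
ee_rot: [[0.173, 0.985, 0.001], [0.985, -0.173, 0.0], [0.0, 0.001, -1.0]]
contact_force: [-0.1, 0.9, -8.5]
gripper_width: 0.0704
finger_force: 30.0
```

```bash
cat >> h.py <<'E'
CO=np.array([.499,.2224]);CA=np.radians(79.97)
def cad(p):
    d=np.array(p[:2])-CO;return np.array([d@[np.cos(CA),np.sin(CA)],d@[-np.sin(CA),np.cos(CA)],p[2]])
E
python3 - <<'E'
from h import *
s=env.get_state();print(s["tcp_pos"],cad(s["tcp_pos"]),np.round(s["ee_rot"],3).tolist(),s["gripper_width"],np.round(s["joint_pos"],1))
f=cam("wrist");save(f,"w4.png")
E
```

```text
[0.4830633  0.12373733 0.10213564] [-0.09993037 -0.00149033  0.10213564] [[0.173, 0.985, 0.001], [0.985, -0.173, 0.0], [0.0, 0.001, -1.0]] 0.07043150075025853 [ 13.   24.4 113.8  -0.   41.7  23. ]
```

View pics/w4.png

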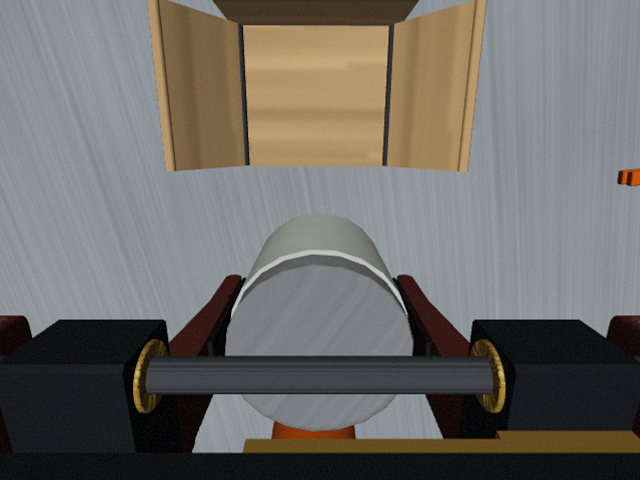

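The caddy floor spans columns 246-388, centred at about 317, so it lines up with the held tin, and both wings clear the fingers. I'll lower the tin and slide it in.

jog_arm([
  [0, 0, 0.02, 0, 0, 0],
  [0, 0, 0.025, 0, 0, 0],
  [0, 0, 0.015, 0, 0, 0],
  [0, 0, 0.006, 0, 0, 0],
  [0, 0, 0, 0, 0, 0],
  [0, 0, 0, 0, 0, 0],
])

```text
t: 14.5
tcp_pos: [0.4829, 0.1236, 0.0358]
ee_rot: [[0.175, 0.985, 0.0], [0.985, -0.175, 0.0], [0.0, 0.0, -1.0]]
contact_force: [0.2, -0.2, -8.6]
gripper_width: 0.071
finger_force: 30.0
```

jog_arm([
  [0.012, 0, 0, 0, 0, 0],
  [0.02, 0, 0, 0, 0, 0],
  [0.02, 0, 0, 0, 0, 0],
  [0.02, 0, 0, 0, 0, 0],
  [0.015, -0.001, 0, 0, 0, 0],
  [0.01, 0, 0, 0, 0, 0],
  [0, 0, 0, 0, 0, 0],
  [0, 0, 0, 0, 0, 0],
])

```text
t: 15.17
tcp_pos: [0.4978, 0.2203, 0.0357]
ee_rot: [[0.173, 0.985, -0.0], [0.985, -0.173, -0.0], [-0.0, -0.0, -1.0]]
contact_force: [-0.1, -0.3, -9.4]
gripper_width: 0.071
finger_force: 30.0
```

jog_arm([
  [0, 0, 0.001, 0, 0, 0],
  [0, 0, 0.001, 0, 0, 0],
  [0.003, 0, 0, 0, 0, 0],
  [0.002, 0, 0, 0, 0, 0],
  [0.002, 0, 0, 0, 0, 0],
  [0, 0, 0, 0, 0, 0],
])

```text
t: 15.67
tcp_pos: [0.4993, 0.2261, 0.0342]
ee_rot: [[0.174, 0.985, -0.0], [0.985, -0.174, -0.001], [-0.001, 0.0, -1.0]]
contact_force: [-0.9, -4.2, 2.5]
gripper_width: 0.0709
finger_force: 30.0
```

jog_arm([
  [0.002, 0, 0, 0, 0, 0],
  [0.001, 0, 0, 0, 0, 0],
  [0, 0, 0, 0, 0, 0],
])

```text
t: 15.92
tcp_pos: [0.4998, 0.229, 0.0342]
ee_rot: [[0.174, 0.985, 0.0], [0.985, -0.174, -0.001], [-0.001, 0.0, -1.0]]
contact_force: [-1.0, -5.8, 3.0]
gripper_width: 0.0707
finger_force: 30.0
```

jog_arm([
  [0.002, 0, 0, 0, 0, 0],
  [0, 0, 0, 0, 0, 0],
  [0, 0, 0, 0, 0, 0],
])

```text
t: 16.17
tcp_pos: [0.5002, 0.231, 0.0342]
ee_rot: [[0.174, 0.985, 0.0], [0.985, -0.174, -0.001], [-0.0, 0.0, -1.0]]
contact_force: [-0.5, -4.1, 3.9]
gripper_width: 0.0706
finger_force: 30.0
```

```bash
python3 - <<'E'
from h import *
s=env.get_state();print(cad(s["tcp_pos"]),s["contact_force"])
E
```

```text
[0.00871753 0.00032098 0.0342086 ] [-0.49213325 -4.09566378  3.88963089]
```

Still only sliding friction, no wall yet; I'll creep on.

jog_arm([
  [0.001, 0, 0, 0, 0, 0],
  [0.001, 0, 0, 0, 0, 0],
  [0, 0, 0, 0, 0, 0],
])

```text
t: 16.42
tcp_pos: [0.5006, 0.2329, 0.0342]
ee_rot: [[0.174, 0.985, 0.0], [0.985, -0.174, -0.001], [-0.001, 0.0, -1.0]]
contact_force: [-0.8, -5.7, 4.0]
gripper_width: 0.0707
finger_force: 30.0
```

jog_arm([
  [0.001, 0, 0, 0, 0, 0],
  [0.001, 0, 0, 0, 0, 0],
  [0, 0, 0, 0, 0, 0],
])

```text
t: 16.67
tcp_pos: [0.5006, 0.2332, 0.0342]
ee_rot: [[0.174, 0.985, -0.001], [0.985, -0.174, -0.003], [-0.003, -0.0, -1.0]]
contact_force: [-1.1, -15.4, 7.0]
gripper_width: 0.0705
finger_force: 30.0
```

It has reached the back wall (15 N). I'll relax, release and lift clear.

jog_arm([
  [-0.002, 0, 0, 0, 0, 0],
  [0, 0, 0, 0, 0, 0],
])

```text
t: 16.83
tcp_pos: [0.5006, 0.2331, 0.0342]
ee_rot: [[0.175, 0.985, 0.0], [0.985, -0.175, -0.0], [0.0, 0.0, -1.0]]
contact_force: [-1.6, -5.2, 4.9]
gripper_width: 0.0706
finger_force: 30.0
```

jog_arm([
  [0, 0, 0, 0, 0, 0],
  [0, 0, 0, 0, 0, 0],
  [0, 0, 0, 0, 0, 0],
  [0, 0, 0, 0, 0, 0],
  [0, 0, -0.02, 0, 0, 0],
  [0, 0, -0.035, 0, 0, 0],
  [0, 0, -0.035, 0, 0, 0],
  [0, 0, -0.03, 0, 0, 0],
], fingers=1)

```text
t: 17.5
tcp_pos: [0.5005, 0.2341, 0.1554]
ee_rot: [[0.174, 0.985, 0.001], [0.985, -0.174, 0.0], [0.0, 0.0, -1.0]]
contact_force: [0.7, -0.1, -0.1]
gripper_width: 0.0877
finger_force: 0.0
```

```bash
python3 - <<'E'
from h import *
s=env.get_state();print(cad(s["tcp_pos"]),s["contact_force"])
f=cam("side")
q=proj(f,[.5,.22,.03]).astype(int);print(q)
save(f,"s2.png")
a=f["color"][q[1]-50:q[1]+50,q[0]-65:q[0]+65]
cv2.imwrite("pics/s2c.png",cv2.resize(a,None,fx=5,fy=5,interpolation=2)[:,:,::-1])
E
```

```text
[0.01181364 0.00055835 0.15539592] [ 0.69526118 -0.09421493 -0.07023634]
[227 203]
```

View pics/s2c.png

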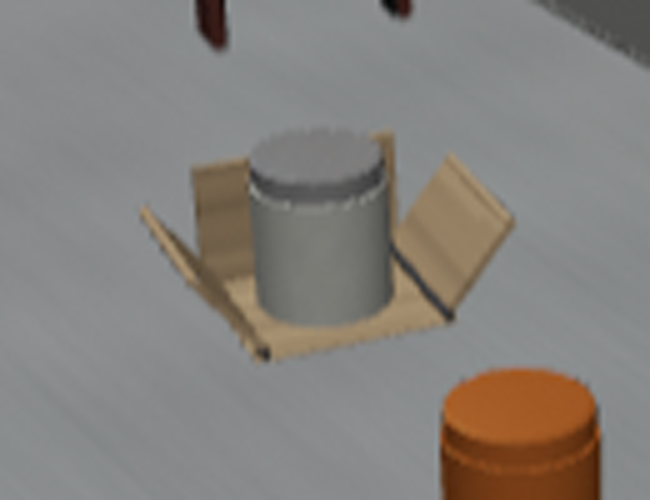

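The tin stands against the back wall and midway between the wings, which are still partly open. Next I'll close the fingers and push the right wing up from outside.

jog_arm([
  [-0.003, 0.02, 0, 0, 0, 0],
  [-0.003, 0.03, 0, 0, 0, 0],
  [-0.003, 0.035, 0, 0, 0, 0],
  [-0.003, 0.028, 0, 0, 0, 0],
  [0, 0.013, 0, 0, 0, 0],
  [0, 0, 0, 0, 0, 0],
  [0, 0, 0, 0, 0, 0],
  [0, 0, 0, 0, 0, 0],
], fingers=0)

```text
t: 18.22
tcp_pos: [0.6211, 0.2002, 0.1531]
ee_rot: [[0.174, 0.985, -0.002], [0.985, -0.174, -0.0], [-0.001, -0.001, -1.0]]
contact_force: [-0.4, 0.4, 0.0]
gripper_width: 0.0381
finger_force: 0.0
```

jog_arm([
  [0, 0, 0.025, 0, 0, 0],
  [0, 0, 0.035, 0, 0, 0],
  [0, 0, 0.035, 0, 0, 0],
  [0, 0, 0.02, 0, 0, 0],
  [0, 0, 0.008, 0, 0, 0],
  [0, 0, 0, 0, 0, 0],
  [0, 0, 0, 0, 0, 0],
])

```text
t: 18.8
tcp_pos: [0.6222, 0.2005, 0.0314]
ee_rot: [[0.174, 0.985, 0.0], [0.985, -0.174, 0.0], [0.0, 0.0, -1.0]]
contact_force: [0.1, -0.2, 0.5]
gripper_width: 0.0003
finger_force: 0.0
```

jog_arm([
  [0, -0.008, 0, 0, 0, 0],
  [0, -0.008, 0, 0, 0, 0],
  [0, -0.006, 0, 0, 0, 0],
  [0, -0.006, 0, 0, 0, 0],
  [0, -0.006, 0, 0, 0, 0],
  [0, -0.004, 0, 0, 0, 0],
])

```text
t: 19.3
tcp_pos: [0.587, 0.2073, 0.0326]
ee_rot: [[0.174, 0.985, 0.006], [0.985, -0.174, 0.001], [0.002, 0.006, -1.0]]
contact_force: [5.1, -1.2, 4.3]
gripper_width: 0.0002
finger_force: 2.4
```

```bash
python3 - <<'E'
from h import *
s=env.get_state();print(cad(s["tcp_pos"]),s["contact_force"],s["gripper_width"])
E
```

```text
[ 0.00046692 -0.0892792   0.03263435] [ 5.09661084 -1.19430916  4.28703491] 0.00022824413730776233
```

jog_arm([
  [0, -0.004, 0, 0, 0, 0],
  [0, -0.004, 0, 0, 0, 0],
  [0, -0.004, 0, 0, 0, 0],
  [0, -0.003, 0, 0, 0, 0],
  [0, 0, 0, 0, 0, 0],
])

```text
t: 19.72
tcp_pos: [0.5687, 0.2092, 0.0304]
ee_rot: [[0.174, 0.985, -0.002], [0.985, -0.174, -0.0], [-0.001, -0.002, -1.0]]
contact_force: [0.9, 0.5, -0.7]
gripper_width: 0.0003
finger_force: 0.4
```

jog_arm([
  [0, -0.002, 0, 0, 0, 0],
  [0, -0.002, 0, 0, 0, 0],
  [0, 0, 0, 0, 0, 0],
])

```text
t: 19.97
tcp_pos: [0.5654, 0.2099, 0.0303]
ee_rot: [[0.174, 0.985, -0.001], [0.985, -0.174, -0.0], [-0.001, -0.001, -1.0]]
contact_force: [1.3, 0.3, 0.7]
gripper_width: 0.0005
finger_force: 0.3
```

jog_arm([
  [0, -0.002, 0, 0, 0, 0],
  [0, -0.001, 0, 0, 0, 0],
  [0, 0, 0, 0, 0, 0],
])

```text
t: 20.22
tcp_pos: [0.5628, 0.2104, 0.0305]
ee_rot: [[0.174, 0.985, -0.001], [0.985, -0.174, -0.0], [-0.0, -0.001, -1.0]]
contact_force: [0.6, -1.1, 0.9]
gripper_width: 0.0007
finger_force: 0.4
```

```bash
python3 - <<'E'
from h import *
s=env.get_state();print(cad(s["tcp_pos"]),s["contact_force"],s["gripper_width"])
E
```

```text
[-0.00072573 -0.06491967  0.03049419] [ 0.62599074 -1.06628723  0.91458666] 0.0007281579546011907
```

jog_arm([
  [0, -0.001, 0, 0, 0, 0],
  [0, -0.001, 0, 0, 0, 0],
  [0, 0, 0, 0, 0, 0],
])

```text
t: 20.47
tcp_pos: [0.561, 0.2107, 0.0306]
ee_rot: [[0.174, 0.985, -0.0], [0.985, -0.174, -0.0], [-0.0, -0.0, -1.0]]
contact_force: [0.8, -1.3, -0.0]
gripper_width: 0.0002
finger_force: 0.5
```

jog_arm([
  [0, -0.001, 0, 0, 0, 0],
  [0, -0.001, 0, 0, 0, 0],
  [0, 0, 0, 0, 0, 0],
])

```text
t: 20.72
tcp_pos: [0.5606, 0.2109, 0.0307]
ee_rot: [[0.174, 0.985, 0.003], [0.985, -0.174, -0.0], [0.0, 0.003, -1.0]]
contact_force: [5.5, -3.5, -2.5]
gripper_width: 0.0006
finger_force: 3.1
```

jog_arm([
  [0, -0.001, 0, 0, 0, 0],
  [0, -0.001, 0, 0, 0, 0],
  [0, 0, 0, 0, 0, 0],
])

```text
t: 20.97
tcp_pos: [0.5605, 0.2111, 0.0309]
ee_rot: [[0.174, 0.985, 0.006], [0.985, -0.174, 0.0], [0.001, 0.006, -1.0]]
contact_force: [12.3, -5.3, -6.0]
gripper_width: 0.0008
finger_force: 5.9
```

jog_arm([
  [0, 0, 0, 0, 0, 0],
  [0, 0, 0, 0, 0, 0],
  [0, 0, 0, 0, 0, 0],
])

```text
t: 21.22
tcp_pos: [0.5605, 0.2111, 0.031]
ee_rot: [[0.174, 0.985, 0.006], [0.985, -0.174, 0.0], [0.001, 0.006, -1.0]]
contact_force: [11.7, -6.1, -5.0]
gripper_width: 0.0007
finger_force: 5.8
```

The right wing is at its stop (12 N, no further motion). Now over to the left wing.

jog_arm([
  [0, 0.015, 0, 0, 0, 0],
  [0, 0.02, 0, 0, 0, 0],
  [0, 0.01, 0, 0, 0, 0],
  [0, 0, -0.025, 0, 0, 0],
  [0, 0, -0.035, 0, 0, 0],
  [0, 0, -0.035, 0, 0, 0],
  [0, 0, -0.025, 0, 0, 0],
  [0, 0, 0, 0, 0, 0],
])

```text
t: 21.88
tcp_pos: [0.6044, 0.2048, 0.1562]
ee_rot: [[0.174, 0.985, 0.008], [0.985, -0.174, 0.003], [0.004, 0.007, -1.0]]
contact_force: [1.6, -0.5, 0.5]
gripper_width: 0.0003
finger_force: 0.0
```

jog_arm([
  [0, -0.025, 0, 0, 0, 0],
  [0, -0.035, 0, 0, 0, 0],
  [0, -0.035, 0, 0, 0, 0],
  [0, -0.035, 0, 0, 0, 0],
  [0, -0.035, 0, 0, 0, 0],
  [0, -0.035, 0, 0, 0, 0],
  [0, -0.025, 0, 0, 0, 0],
  [0, -0.002, 0, 0, 0, 0],
])

```text
t: 22.55
tcp_pos: [0.3726, 0.2422, 0.1494]
ee_rot: [[0.172, 0.985, -0.005], [0.985, -0.172, -0.002], [-0.003, -0.005, -1.0]]
contact_force: [-0.8, -0.0, -0.5]
gripper_width: 0.0005
finger_force: 0.0
```

jog_arm([
  [0, 0, 0, 0, 0, 0],
  [0, 0, 0.025, 0, 0, 0],
  [0, 0, 0.035, 0, 0, 0],
  [0, 0, 0.035, 0, 0, 0],
  [0, 0, 0.02, 0, 0, 0],
  [0, 0, 0.005, 0, 0, 0],
  [0, 0, 0, 0, 0, 0],
])

```text
t: 23.13
tcp_pos: [0.3782, 0.2426, 0.0291]
ee_rot: [[0.175, 0.985, -0.003], [0.985, -0.175, -0.002], [-0.002, -0.002, -1.0]]
contact_force: [-0.2, -0.7, 0.3]
gripper_width: 0.0009
finger_force: 0.0
```

```bash
python3 - <<'E'
from h import *
s=env.get_state();print(cad(s["tcp_pos"]),s["contact_force"],s["gripper_width"])
E
```

```text
[-0.00118856  0.12249811  0.02910218] [-0.16546348 -0.65176222  0.31836808] 0.0009242524147422152
```

jog_arm([
  [0, 0.008, 0, 0, 0, 0],
  [0, 0.008, 0, 0, 0, 0],
  [0, 0.006, 0, 0, 0, 0],
  [0, 0.006, 0, 0, 0, 0],
  [0, 0.005, 0, 0, 0, 0],
  [0, 0.004, 0, 0, 0, 0],
])

```text
t: 23.63
tcp_pos: [0.4149, 0.2366, 0.0315]
ee_rot: [[0.175, 0.985, -0.0], [0.985, -0.175, 0.0], [0.0, -0.0, -1.0]]
contact_force: [-4.6, 0.7, 4.4]
gripper_width: 0.0005
finger_force: 2.4
```

jog_arm([
  [0, 0.004, 0, 0, 0, 0],
  [0, 0.004, 0, 0, 0, 0],
  [0, 0.004, 0, 0, 0, 0],
  [0, 0.003, 0, 0, 0, 0],
  [0, 0, 0, 0, 0, 0],
])

```text
t: 24.05
tcp_pos: [0.4304, 0.2342, 0.0307]
ee_rot: [[0.174, 0.985, 0.001], [0.985, -0.174, 0.0], [0.001, 0.001, -1.0]]
contact_force: [-0.4, 0.8, -0.3]
gripper_width: 0.0005
finger_force: 0.0
```

jog_arm([
  [0, 0.002, 0, 0, 0, 0],
  [0, 0.002, 0, 0, 0, 0],
  [0, 0, 0, 0, 0, 0],
])

```text
t: 24.3
tcp_pos: [0.4337, 0.2334, 0.0306]
ee_rot: [[0.174, 0.985, 0.0], [0.985, -0.174, 0.0], [0.0, 0.0, -1.0]]
contact_force: [-0.4, -0.0, -0.6]
gripper_width: 0.0006
finger_force: 0.0
```

jog_arm([
  [0, 0.001, 0, 0, 0, 0],
  [0, 0.001, 0, 0, 0, 0],
  [0, 0, 0, 0, 0, 0],
])

```text
t: 24.55
tcp_pos: [0.4354, 0.2331, 0.0307]
ee_rot: [[0.174, 0.985, 0.0], [0.985, -0.174, -0.0], [-0.0, 0.0, -1.0]]
contact_force: [-1.1, -0.0, 0.5]
gripper_width: 0.0003
finger_force: 0.4
```

```bash
python3 - <<'E'
from h import *
s=env.get_state();print(cad(s["tcp_pos"]),s["contact_force"],s["gripper_width"])
E
```

```text
[-0.00054939  0.06453215  0.03066714] [-1.06211581 -0.02464565  0.54777492] 0.0002626955305690149
```

jog_arm([
  [0, 0.001, 0, 0, 0, 0],
  [0, 0.001, 0, 0, 0, 0],
  [0, 0, 0, 0, 0, 0],
])

```text
t: 24.8
tcp_pos: [0.436, 0.2328, 0.0306]
ee_rot: [[0.175, 0.985, -0.002], [0.985, -0.175, -0.0], [-0.001, -0.002, -1.0]]
contact_force: [-6.0, 3.5, 4.4]
gripper_width: 0.0003
finger_force: 3.9
```

jog_arm([
  [0, 0.001, 0, 0, 0, 0],
  [0, 0.001, 0, 0, 0, 0],
  [0, 0, 0, 0, 0, 0],
])

```text
t: 25.05
tcp_pos: [0.4362, 0.2326, 0.0306]
ee_rot: [[0.175, 0.985, -0.005], [0.985, -0.175, -0.001], [-0.002, -0.005, -1.0]]
contact_force: [-14.1, 8.1, 9.9]
gripper_width: 0.0002
finger_force: 8.3
```

jog_arm([
  [0, 0.001, 0, 0, 0, 0],
  [0, 0, 0, 0, 0, 0],
  [0, 0, 0, 0, 0, 0],
])

```text
t: 25.3
tcp_pos: [0.4362, 0.2325, 0.0305]
ee_rot: [[0.175, 0.985, -0.007], [0.985, -0.175, -0.001], [-0.002, -0.006, -1.0]]
contact_force: [-17.0, 11.5, 11.5]
gripper_width: 0.0004
finger_force: 10.3
```

The left wing is at its stop too. I'll retreat and check.

jog_arm([
  [0, -0.015, 0, 0, 0, 0],
  [0, -0.02, 0, 0, 0, 0],
  [0, -0.015, 0, 0, 0, 0],
  [0, 0, -0.025, 0, 0, 0],
  [0, 0, -0.035, 0, 0, 0],
  [0, 0, -0.035, 0, 0, 0],
  [0, 0, -0.035, 0, 0, 0],
  [0, 0, -0.035, 0, 0, 0],
])

```text
t: 25.97
tcp_pos: [0.3905, 0.2408, 0.1973]
ee_rot: [[0.174, 0.985, 0.0], [0.985, -0.174, -0.0], [-0.0, 0.0, -1.0]]
contact_force: [0.9, 0.3, 0.3]
gripper_width: 0.0005
finger_force: 0.0
```

jog_arm([
  [-0.03, 0, 0, 0, 0, 0],
  [-0.035, 0, 0, 0, 0, 0],
  [-0.035, 0, 0, 0, 0, 0],
  [-0.03, 0, 0, 0, 0, 0],
  [0, 0, 0, 0, 0, 0],
  [0, 0, 0, 0, 0, 0],
])

```text
t: 26.47
tcp_pos: [0.3682, 0.112, 0.1959]
ee_rot: [[0.177, 0.984, 0.001], [0.984, -0.177, 0.0], [0.0, 0.001, -1.0]]
contact_force: [0.4, 0.6, -0.2]
gripper_width: 0.0001
finger_force: 0.0
```

```bash
python3 - <<'E'
from h import *
f=cam("side");h=cam("top");w=cam("wrist")
def crop(f,P,s):
    q=proj(f,P).astype(int);return cv2.resize(f["color"][q[1]-40:q[1]+40,max(q[0]-45,0):max(q[0]-45,0)+90],None,fx=s,fy=s,interpolation=2)
a=crop(f,[.5,.22,.03],4);b=crop(h,[.5,.22,.03],4)
c=cv2.resize(h["color"][90:330,240:480],(360,360));d=cv2.resize(w["color"],(360,270))
o=np.zeros((600,800,3),np.uint8);o[:320,:360]=a;o[:320,360:720]=b;o[320:590,:360]=d;o[320:590,360:630]=cv2.resize(c,(270,270))
cv2.imwrite("pics/fin.png",o[:,:,::-1])
print(env.get_state()["tcp_pos"],env.get_state()["contact_force"])
E
```

```text
[0.36886563 0.11365119 0.19582499] [-0.28955077  0.06348156 -0.08879015]
```

View pics/fin.png

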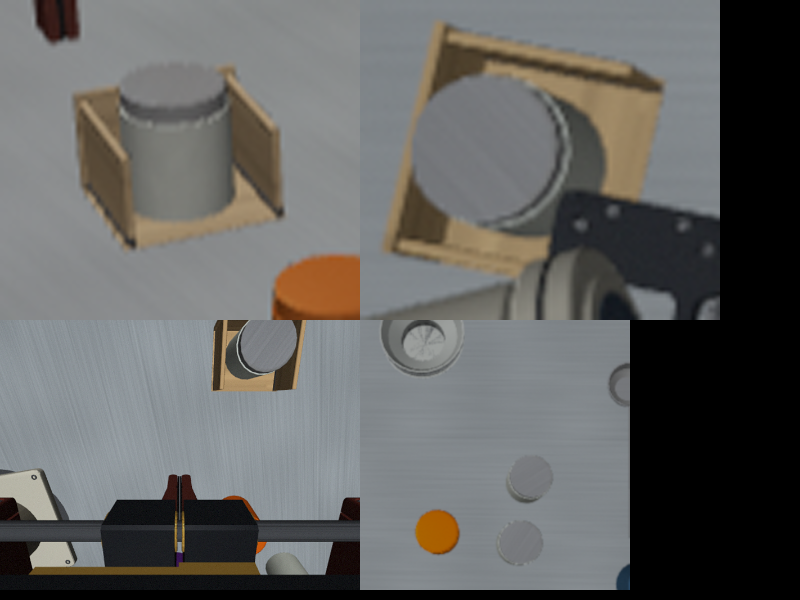

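The side crop shows the tin at the back wall at about (175,140), with both wings upright at about (107,170) and (255,140). The top crop shows both empty tins standing where they were, at about (530,478) and (520,542). I'll hand it in.

```bash
python3 -c "
from bench import env
print(env.close_job())"
```

```text
the job is handed in; nothing more can be done
None
```

The job is handed in, with no verdict returned: the full tin (the farthest of the three) stands against the caddy's back wall on the mid-line, both wings are up at their stops, and the two empty tins stand where they began; I felt the weights by gripping and lifting each tin a few millimetres, not by pushing.

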